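Turn the coder's type holder end for end and lock it again

TASK

The code prints upside down, so turn the brass type holder end for end in the print head: pull the black lock knob up, swing its arm aside into the other slot of the collar and push it down, then lift the holder out, turn it half round and seat it fully home again with the type at the end away from the knob. Pull the lock up once more, swing its arm back over the holder and push it fully down, and leave the other things on the bench where they are.

Things in the scene. Friction and masses are not known exactly. Their poses are not given: they have to be found in the camera images.
- head: Print head of a hot-stamp coder, fixed face up: steel block 120 x 220 mm (x, y), its flat top face 60 mm above the bench, on an aluminium plate 260 x 360 x 8 mm. Origin on the bench under the block's centre, z up; the lock knob stands towards +y, the pocket lies towards -y. Everything lying on the plate round the block is below 45 mm.
- pocket (a point): Centre of the floor of the rectangular pocket in the head's face, 45 mm from the head's origin towards its -y and 44 mm above the bench; axes as the head's. The pocket is 40 mm along x, 92 mm along y, 16 mm deep, with square edges; its end wall is 34 mm from the knob's axis.
- holder: Brass type holder, 0.4 to 0.65 kg, loose in the pocket. Origin: centre of its underside. Foot 38 x 90 x 18 mm (x, y, z), lowest 4 mm bevelled 2 to 3 mm; fits with 1 mm play a side, top 2 mm above the head's face. On it a raised bed 30 x 62 mm, top at 48 mm, gripped across its 30 mm; at each end a 14 mm ledge. Its +y end, near the knob at the start, carries the type.
- type_end (a point): Middle of the top edge of the holder's raised bed at the type end (31 mm from its centre along its +y, 48 mm above its underside). The type is three rows of small steel characters, 4 mm high, on that half of the bed's top; the other half is bare but for one screw.
- lock_knob (a point): Centre of the lock's round black grip, 44 mm across and 28 mm high, axis vertical, 80 mm from the pocket's centre along the head's +y. With the lock down this point is 92 mm above the bench, the grip's underside 18 mm and its top 46 mm above the head's face. Its axes turn with the knob: the arm points to its -y.
- lock_tip (a point): End of the lock's steel arm: a bar 12 mm wide, 10 mm high under the grip, reaching 45 mm from the axis, turning and rising with the knob. Lock down: the arm lies in a collar slot, its underside 2.8 mm above the face, 0.8 mm over the ledge of a seated holder, overlapping it by 10 mm. A holder not home keeps the lock up.
- lock_lift (a joint): Lift of the lock (m): 0 fully down, 0.016 fully up. Stiff (about 5 N either way), it stays where left, so it must be pushed down. The collar round the spindle, 12 mm high, has two slots 0.9 mm wider than the arm on each side: the knob turns only when lifted over 9.5 mm and goes down only where the arm meets a slot; elsewhere the arm lands on the collar, lock 9 mm up.
- lock_turn (a joint): Angle of the lock (rad), growing anticlockwise seen from above; friction about 0.06 N m. 0: the arm points over the holder (head's -y), first slot. 1.40 (80 degrees): the arm is clear of the holder (nearly head's +x), second slot. It stops at -0.25 and 1.65, a little beyond the slots.
- brush: Bystander: brush 170 mm long on the head's plate, on the -x side of the block.
- driver: Bystander: screwdriver 190 mm long on the head's plate, on the +x side of the block.
- ribbon: Bystander: flanged reel of black ribbon, 90 mm across, 36 mm high, lying flat.
- core: Bystander: cardboard core standing up, 38 mm across, 105 mm high.
- cleaner: Bystander: white bottle standing up, 64 mm across, 160 mm high.
- wrench: Bystander: spanner 180 mm long lying on the bench.
- roll: Bystander: roll of paper standing up, 60 mm across, 55 mm high.
Not all that is in view belongs to the job. Leave any blue, purple or red look-alike of the holder alone.

How it is judged:
By the outcome, as a careful person would: the job done as asked, in the order asked, and still so for the second after the job is handed in, with the robot touching nothing.
It also fails if it takes over 67 s, if anything falls off the work surface, if the arm or the gripper's body presses on something with over 40 N, if the wrist force passes 120 N, or if a joint passes its speed limit or range.

ROBOT

A 6-joint arm with a two-finger parallel gripper is mounted at the origin on the work surface. World frame = base frame: x ahead of the robot, y to its left, z up, the work surface at z = 0. Lengths are in m, angles in rad, forces in N, time in s.
With the tool pointing down it reaches from about 0.4 to 0.825 m from the base axis. Payload 7 kg.
Tool frame: the origin (TCP) lies at the centre of the arm's flange, where the gripper is bolted on; the fingertips stand 178 mm ahead of it and the grasp point (between the pads) lies arm.tcp_to_grasp ahead of it (arm.tcp_to_grasp is the distance from the TCP to the grasp point, in m); z points along the fingers, y is the direction in which the jaws open and shut (so a half turn about z gives the same grasp; the last joint's range is limited). The gripper opens to 88 mm and grips with 3 to 60 N. Pads are 19 mm wide; open, the fingers measure 130 mm over their backs; the gripper's body (78 mm by 193 mm) begins 47 mm behind the grasp point.
Start: joints at [1.602, 0.359, 0.012, 0, -1.224, -0.288], TCP at [0.171, 0.653, 0.405] pointing down, gripper open.
Joint ranges: [-3.07, 3.07], [-1.43, 2.12], [-1.02, 1.25], [-3.03, 1.67], [-3.05, -0], [-3.03, 3.03]. Speed limits (rad/s): [2.39, 2.39, 3.01, 3.14, 3.14, 3.14].

INTERFACE

Orientations are given as [roll, pitch, yaw] about the fixed x, y, z axes, in that order (R = Rz(yaw) Ry(pitch) Rx(roll)).
In Python, from station import arm gives the robot as it stands.
- The arm moves only by the tool move_arm, never from a script. Its argument "deltas" is a list of rows, each a list of 6 numbers: the shift along the world's x, y, z in mm, then the turn, a rotation vector about the world's x, y, z in degrees. In form: [[tx, ty, tz, ax, ay, az], ...]. A call has exactly 5 rows; each row shifts and turns the commanded pose from where the row before left it; what a row does not reach is not made up. A row lasts 1/12 s, in which the tool goes at most 41.7 mm and 7.16 degrees, less where a joint would pass 70% of its speed; a pose out of reach is approached as far as the arm can. A call with a gripper value outside its range is refused whole. "claw" is the closure in counts, from 0 (fully open) to 255 (shut), set as the call begins (left out, the last holds). The fingers move at their own pace and stop on an object; "squeeze" is the grip in N (left out, the last holds). Time passes only in rows, so rows that do not move let the fingers close, or fill a call up. It gives the time, the measured TCP pose, the force and the opening at its end, in the units of the state.
- arm.get_state(): the state, without advancing time (a new reading comes with each control period).
- arm.grab_frame(name): name is "scene" or "side" or "wrist"; returns the picture (384x512x3 uint8, red, green, blue); there is no depth.
- arm.calibration(name): a dict with "intrinsics" (3x3 intrinsics, pixels), "T" (4x4, takes a point from camera to world coordinates); the wrist camera has in their place "mount" (4x4, takes a point from camera to tool coordinates, whose origin is the TCP and whose axes are the flange's). Camera axes: x right, y up, looking along -z (the intrinsics and any distortion apply to the point x, -y, -z); pixel columns grow to the right and rows downward; lengths in m; the calibration is good to about 2 mm. A picture is of the moment at which its call begins: read the wrist's pose just before it. calibration takes no time and is no camera call.
- arm.job_done(): hands the job in, once; it reports no verdict.
Trained networks look in the newest picture that a camera, given by its name, has taken for a name from the list of things; names that differ only in an ending like _2 or _b are one class to them, and where a whole thing is asked for, a point or a joint stands for the part that bears it (a point fixed in the world has none). Each returns a list of dicts, best first, with "score" (0 to 1); they miss things now and then, are a little off and sometimes report something else, mostly with a low value. They report only what shows in the picture. A call takes as long as a camera call. They do not tell look-alikes from the thing itself.
- arm.spot_in(thing, camera): "xy" ([column, row] in pixels, amid what is visible of it).
- arm.masks_of(thing, camera): "pixels" (384x512 bool, what is visible of it) and "xy" ([column, row] in pixels, amid what is visible of it).
- arm.spot_point(thing, camera): "xy" ([column, row] in pixels: a listed point, or the origin of a listed thing).
The state is a dict: "t": time; "q": joint angles; "qd": joint speeds; "joint_efforts": joint torques, N m; "eef_pos": TCP position; "ee_rot": TCP orientation; "force": force on the tool from outside, world axes, zero at the start; "moment": the same for the moment, N m; "width": finger opening in m.
Only numpy, scipy, OpenCV 4.12 (cv2) and the standard library are available. Lean on these libraries where they do the work, as an engineer would, in place of code of your own. Each camera call takes 0.05 s, during which the arm holds its last target. There are 200 camera calls.

## Working session

There is one attempt and no reset: what is moved stays moved. The work goes in short steps, Python scripts to look and compute and a tool call to move; the robot and the scene stay as the last step left them, time stands still between calls to the robot, and variables do not carry over. Pictures are saved under pics/ and viewed, about 8 in all and at most 12, crops included, and the job is handed in when it is done.

Besides the shell and the picture viewer there is one more tool, called as name(argument=value, ...) on one line, values as JSON. move_arm: Moves the arm, as the interface text tells. Its arguments: {"type":"object","properties":{"deltas":{"type":"array","items":{"type":"array","items":{"type":"number"}}},"claw":{"type":"number"},"squeeze":{"type":"number"}},"required":["deltas"]}

```bash
ls; mkdir -p pics; python3 - <<'E'
from station import arm
import cv2,numpy as np
s=arm.get_state();print({k:np.round(v,3).tolist() for k,v in s.items()});print(arm.tcp_to_grasp)
ims=[]
for c in("scene","side"):
    f=arm.grab_frame(c);cv2.imwrite(f"pics/{c}0.png",f[...,::-1]);ims.append(f)
    k=arm.calibration(c);print(c,np.round(k["intrinsics"],1).tolist(),np.round(k["T"],3).tolist(),[x for x in k])
    for n in("pocket","holder","type_end","lock_knob","lock_tip","head"):
        print(n,[(np.round(d["xy"]).tolist(),round(d["score"],2)) for d in arm.spot_point(n,c)][:4])
print(arm.calibration("wrist"))
cv2.imwrite("pics/both0.png",np.vstack(ims)[...,::-1] if 0 else cv2.resize(np.hstack(ims)[...,::-1],(800,300)))
E
```

```text
pics
{'t': 0.0, 'q': [1.602, 0.359, 0.011, -0.0, -1.224, -0.288], 'qd': [0.001, 0.0, -0.002, 0.0, -0.0, -0.0], 'joint_efforts': [-0.001, -58.272, 29.305, 6.997, 0.007, -0.0], 'eef_pos': [0.171, 0.653, 0.404], 'ee_rot': [3.14, -0.0, -0.257], 'force': [-0.548, -0.063, -0.105], 'moment': [-0.01, 0.023, 0.006], 'width': 0.088}
0.1593
scene [[476.5, 0.0, 258.8], [0.0, 476.5, 190.6], [0.0, 0.0, 1.0]] [[0.723, -0.487, 0.49, 1.39], [0.691, 0.496, -0.526, -0.795], [0.013, 0.719, 0.695, 1.196], [0.0, 0.0, 0.0, 1.0]] ['intrinsics', 'T']
pocket [([219.0, 218.0], 0.6)]
holder [([218.0, 303.0], 0.94), ([218.0, 217.0], 0.81), ([254.0, 183.0], 0.76), ([283.0, 201.0], 0.62)]
type_end [([256.0, 167.0], 0.7), ([208.0, 204.0], 0.67), ([277.0, 189.0], 0.63), ([205.0, 298.0], 0.58)]
lock_knob [([200.0, 193.0], 0.59)]
lock_tip [([209.0, 206.0], 0.59)]
head [([209.0, 220.0], 0.73), ([218.0, 217.0], 0.72)]
side [[458.0, 0.0, 256.5], [0.0, 458.0, 190.5], [0.0, 0.0, 1.0]] [[-0.982, 0.09, -0.167, 0.363], [-0.189, -0.555, 0.81, 1.236], [-0.02, 0.827, 0.562, 0.946], [0.0, 0.0, 0.0, 1.0]] ['intrinsics', 'T']
pocke
[... 201 characters left out ...]
0], 0.59), ([290.0, 178.0], 0.52)]
lock_knob [([309.0, 154.0], 0.69), ([301.0, 173.0], 0.61), ([287.0, 196.0], 0.2)]
lock_tip [([288.0, 179.0], 0.77)]
head [([292.0, 194.0], 0.9)]
{'intrinsics': array([[269.80607886,   0.        , 255.46177471],
       [  0.        , 269.80607886, 183.17358707],
       [  0.        ,   0.        ,   1.        ]]), 'mount': array([[-2.87777151e-04,  9.60798815e-01,  2.77246378e-01,
         7.37776914e-02],
       [ 9.99999669e-01,  4.87477775e-04, -6.51373750e-04,
        -1.25071671e-03],
       [-7.60990575e-04,  2.77246099e-01, -9.60798637e-01,
         2.02179839e-02],
       [ 0.00000000e+00,  0.00000000e+00,  0.00000000e+00,
         1.00000000e+00]])}
```

View pics/scene0.png

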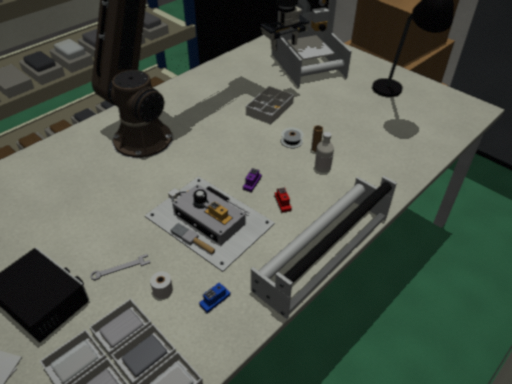

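The scene view shows the head plate at about (210,218). The brass holder is at (218,213) beside the black knob (200,195). The look-alikes to leave alone are blue (214,297), red (283,200) and purple (252,180).

```bash
cat > h.py <<'E'
import numpy as np,cv2
from station import arm
from scipy.spatial.transform import Rotation as R
def cam(c,s=None):
    k=arm.calibration(c)
    if "T" in k: return k["intrinsics"],np.array(k["T"])
    s=s or arm.get_state(); T=np.eye(4);T[:3,:3]=R.from_euler("xyz",s["ee_rot"]).as_matrix();T[:3,3]=s["eef_pos"]
    return k["intrinsics"],T@k["mount"]
def ray(xy,K,T):
    d=np.array([(xy[0]-K[0,2])/K[0,0],-(xy[1]-K[1,2])/K[1,1],-1.]);return T[:3,3],T[:3,:3]@d
def atz(xy,z,K,T):
    o,d=ray(xy,K,T);return o+d*(z-o[2])/d[2]
def proj(p,K,T):
    c=T[:3,:3].T@(np.asarray(p)-T[:3,3]);return np.array([K[0,2]-K[0,0]*c[0]/c[2],K[1,2]+K[1,1]*c[1]/c[2]])
E
python3 - <<'E'
from h import *
Ks,Kd=cam("scene"),cam("side")
P={"pocket":(219,218,278,182,.044),"type_end":(208,204,290,178,.092),"knob":(200,193,309,154,.092),"knob2":(200,193,301,173,.092),"tip":(209,206,288,179,.068),"holder":(218,217,278,184,.044)}
for n,(a,b,c,d,z) in P.items(): print(n,atz((a,b),z,*Ks).round(3),atz((c,d),z,*Kd).round(3))
f=cv2.imread("pics/side0.png");g=cv2.imread("pics/scene0.png")
cv2.imwrite("pics/crop0.png",np.hstack([cv2.resize(g[170:270,140:280],(400,286),interpolation=2),cv2.resize(f[130:230,220:360],(400,286),interpolation=2)]))
E
```

```text
pocket [ 0.574 -0.108  0.044] [ 0.565 -0.131  0.044]
type_end [ 0.537 -0.12   0.092] [ 0.517 -0.09   0.092]
knob [ 0.48  -0.105  0.092] [ 0.469 -0.267  0.092]
knob2 [ 0.48  -0.105  0.092] [ 0.483 -0.128  0.092]
tip [ 0.528 -0.109  0.068] [ 0.528 -0.12   0.068]
holder [ 0.568 -0.108  0.044] [ 0.563 -0.118  0.044]
```

View pics/crop0.png

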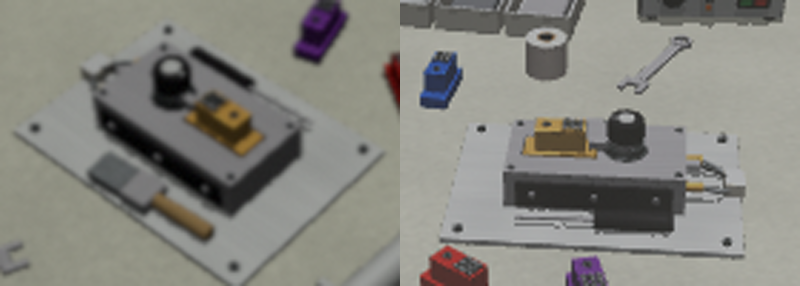

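The crops show that the brass holder's type end faces the knob. The head's -y points along about world +x, with the knob near (0.485,-0.115). I'll move over it for a wrist view.

move_arm(deltas=[[25, -26, 0, 0, 0, 0], [25, -26, 0, 0, 0, 0], [25, -26, 0, 0, 0, 0], [25, -26, 0, 0, 0, 0], [25, -26, 0, 0, 0, 0]])

```text
t: 1.12
eef_pos: [0.2973, 0.5215, 0.4048]
ee_rot: [-3.141, -0.0, -0.256]
force: [-0.2, 0.3, -0.5]
width: 0.0878
```

move_arm(deltas=[[25, -26, 0, 0, 0, 0], [25, -26, 0, 0, 0, 0], [25, -26, 0, 0, 0, 0], [25, -26, 0, 0, 0, 0], [25, -26, 0, 0, 0, 0]])

```text
t: 1.53
eef_pos: [0.4223, 0.3913, 0.405]
ee_rot: [-3.141, -0.0, -0.257]
force: [-0.3, -0.3, -0.2]
width: 0.0876
```

move_arm(deltas=[[12, -33, 0, 0, 0, 3], [12, -33, 0, 0, 0, 3], [12, -33, 0, 0, 0, 3], [12, -33, 0, 0, 0, 3], [12, -33, 0, 0, 0, 2.7]])

```text
t: 1.95
eef_pos: [0.4817, 0.2261, 0.405]
ee_rot: [-3.141, -0.0, 0.003]
force: [0.4, 0.4, -0.3]
width: 0.0877
```

move_arm(deltas=[[12, -33, 0, 0, 0, 0], [12, -33, 0, 0, 0, 0], [12, -33, 0, 0, 0, 0], [12, -33, 0, 0, 0, 0], [12, -33, 0, 0, 0, 0]])

```text
t: 2.37
eef_pos: [0.5417, 0.0611, 0.405]
ee_rot: [-3.141, -0.001, -0.0]
force: [0.3, 1.2, -1.1]
width: 0.0876
```

move_arm(deltas=[[0, -36, -15, 0, 0, 0], [0, -36, -15, 0, 0, 0], [0, -36, -10, 0, 0, 0], [0, -36, 0, 0, 0, 0], [0, -36, 0, 0, 0, 0]])

```text
t: 2.78
eef_pos: [0.5409, -0.1189, 0.3641]
ee_rot: [3.141, 0.001, -0.0]
force: [1.2, 0.0, 0.7]
width: 0.0876
```

move_arm(deltas=[[0, 0, 0, 0, 0, 0], [0, 0, 0, 0, 0, 0], [0, 0, 0, 0, 0, 0], [0, 0, 0, 0, 0, 0], [0, 0, 0, 0, 0, 0]])

```text
t: 3.2
eef_pos: [0.5416, -0.1162, 0.3649]
ee_rot: [-3.141, -0.0, 0.001]
force: [-0.1, -0.0, -0.0]
width: 0.0875
```

```bash
python3 - <<'E'
from h import *
s=arm.get_state();print(s["t"],s["eef_pos"],s["ee_rot"],s["q"],s["qd"])
f=arm.grab_frame("wrist");C=cam("wrist",s);cv2.imwrite("pics/w1.png",f[...,::-1]);np.save("w1s.npy",s,allow_pickle=True)
for n,z in(("pocket",.044),("holder",.044),("type_end",.092),("lock_knob",.092),("lock_tip",.068),("head",0)):
    for d in arm.spot_point(n,"wrist")[:3]:print(n,np.round(d["xy"],1),round(d["score"],2),atz(d["xy"],z,*C).round(4))
E
```

```text
3.2 [ 0.5415852  -0.11616324  0.36487123] [-3.14144775e+00 -4.32692479e-04  1.26948740e-03] [ 1.42274239e-01  1.90707997e-01 -3.15209003e-01 -9.45176611e-05
 -1.06443057e+00  1.42983743e+00] [ 0.00475842  0.00019762  0.00027513 -0.00044913 -0.00098079  0.00297818]
holder [ 80.7 195. ] 0.88 [0.5144 0.0904 0.044 ]
holder [57.5 76.7] 0.6 [0.6442 0.0914 0.044 ]
holder [247.7 148.5] 0.58 [ 0.5694 -0.1061  0.044 ]
type_end [ 30.7 215.8] 0.97 [0.5084 0.1121 0.092 ]
type_end [ 14.1 101.8] 0.92 [0.6186 0.1016 0.092 ]
type_end [250.7 190.6] 0.58 [ 0.5353 -0.1101  0.092 ]
lock_knob [252.7 232.4] 0.68 [ 0.4902 -0.112   0.092 ]
lock_tip [249.5 186.1] 0.59 [ 0.5327 -0.1085  0.068 ]
head [248.7 177.5] 0.8 [ 0.5242 -0.1059  0.    ]
```

View pics/w1.png

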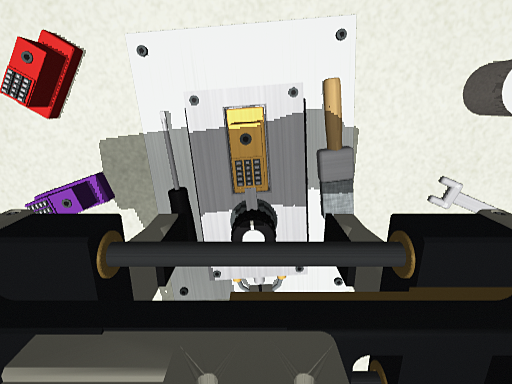

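The wrist view shows the brass holder at (247,150) with the type end at row ~185, and the knob at (252,230). Red (40,75) and purple (70,200) are off to the left. I'll enlarge it to get precise edges.

```bash
python3 - <<'E'
import cv2
f=cv2.imread("pics/w1.png")[75:275,160:330];cv2.imwrite("pics/w1c.png",cv2.resize(f,None,fx=3,fy=3,interpolation=cv2.INTER_CUBIC))
E
```

```text
(no output)
```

View pics/w1c.png

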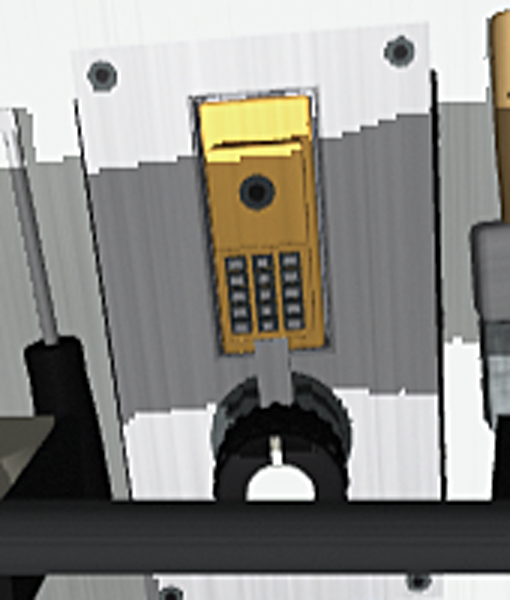

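```bash
python3 - <<'E'
from h import *
from scipy.optimize import least_squares
s=np.load("w1s.npy",allow_pickle=True).item();C=cam("wrist",s)
u=lambda p:(p[0]/3+160-1/3,p[1]/3+75-1/3)
P=lambda p,z=.06:atz(u(p),z,*C)[:2]
scr=[P(p) for p in((102,75),(400,50),(418,580),(172,597))]
print("screws",np.round(scr,4).tolist(),"centre",np.mean(scr,0).round(4))
for a,b in((0,1),(3,2),(3,0),(2,1)):
    d=scr[b]-scr[a];print(np.linalg.norm(d).round(4),np.degrees(np.arctan2(d[1],d[0])).round(2))
fc=[P((72,52)),P((428,24))];pk=[P((190,97)),P((317,87)),P((332,350)),P((220,355))]
print("face",np.round(fc,4).tolist(),np.linalg.norm(fc[0]-fc[1]));print("pocket",np.round(pk,4).tolist(),np.mean(pk,0),[np.linalg.norm(pk[i]-pk[i-1]).round(4) for i in range(4)])
# pose fit: head coords
H=[((60,-110),fc[0]),((-60,-110),fc[1]),((20,-91),pk[0]),((-20,-91),pk[1]),((-20,1),pk[2]),((20,1),pk[3])]
def T(v,p): c,n=np.cos(v[2]),np.sin(v[2]);return v[:2]+np.array([[c,-n],[n,c]])@(np.array(p)/1000)
def res(v): 
    r=[T(v,p)-q for p,q in H]; r.append(T(v,(0,0))-np.mean(scr,0)) ;return np.ravel(r)
r=least_squares(res,[.53,-.11,1.6]);print(r.x,np.degrees(r.x[2]),(r.fun*1000).round(1))
v=r.x;print("knob",T(v,(0,35)),"pocket",T(v,(0,-45)))
for n in((0,35,.106),(0,35,.092)):print(proj([*T(v,n[:2]),n[2]],*C),"knob proj")
np.save("head.npy",v)
E
```

```text
screws [[0.6212, -0.0525], [0.6293, -0.1523], [0.4271, -0.1675], [0.4191, -0.0682]] centre [ 0.5242 -0.1101]
0.1002 -85.38
0.0996 -85.42
0.2027 4.45
0.2028 4.31
face [[0.6285, -0.0429], [0.6374, -0.1612]] 0.1186426276942599
pocket [[0.6141, -0.0818], [0.6174, -0.1247], [0.5243, -0.1313], [0.5223, -0.0899]] [ 0.56951526 -0.10694422] [np.float64(0.0922), np.float64(0.0431), np.float64(0.0934), np.float64(0.0414)]
[ 0.52418814 -0.11031333  1.64632811] 94.32765220642334 [ 0.8  0.7  1.  -0.6 -0.7 -1.7 -1.   1.4  0.4  1.  -0.6 -0.5  0.  -0.2]
knob [ 0.48928793 -0.11295443] pocket [ 0.56905983 -0.10691764]
[253.51104328 239.67871494] knob proj
[253.601649   233.17673797] knob proj
```

move_arm(deltas=[[-10.4, 0.7, -10, 0, 0, -7.1], [-10.5, 0.7, -10, 0, 0, -7.1], [-10.4, 0.6, -10, 0, 0, -7.1], [-10.5, 0.7, -10, 0, 0, -7.1], [-10.4, 0.7, -10, 0, 0, -7.1]], claw=0)

```text
t: 3.97
eef_pos: [0.4888, -0.1137, 0.3143]
ee_rot: [-3.141, -0.0, -0.626]
force: [0.5, -0.3, -0.4]
width: 0.0876
```

move_arm(deltas=[[0, 0, -14, 0, 0, 0], [0, 0, -14, 0, 0, 0], [0, 0, 0, 0, 0, 0], [0, 0, 0, 0, 0, 0], [0, 0, 0, 0, 0, 0]])

```text
t: 4.38
eef_pos: [0.4897, -0.1137, 0.2874]
ee_rot: [-3.141, -0.001, -0.619]
force: [0.2, 0.1, 1.5]
width: 0.088
```

```bash
python3 - <<'E'
from h import *
s=arm.get_state();print(s["t"],s["eef_pos"],np.degrees(s["ee_rot"]))
f=arm.grab_frame("wrist");C=cam("wrist",s)
for p in((.4893,-.1128,.106),(.4893,-.1128,.092),(.569,-.107,.092)):
    q=proj(p,*C);print(q);cv2.drawMarker(f,tuple(int(round(x)) for x in q),(255,0,0),0,8)
cv2.imwrite("pics/w2.png",cv2.resize(f[40:340,90:420],None,fx=2,fy=2)[...,::-1])
print(s["eef_pos"]+R.from_euler("xyz",s["ee_rot"]).apply([0,0,.1593]))
E
```

```text
4.3833 [ 0.4897067  -0.11371502  0.28735074] [-1.79984784e+02 -3.67776332e-02 -3.54927354e+01]
[255.90991444 224.44146098]
[255.86048825 215.97620723]
[175.80361536 126.43271747]
[ 0.48981451 -0.11373994  0.12805078]
```

View pics/w2.png

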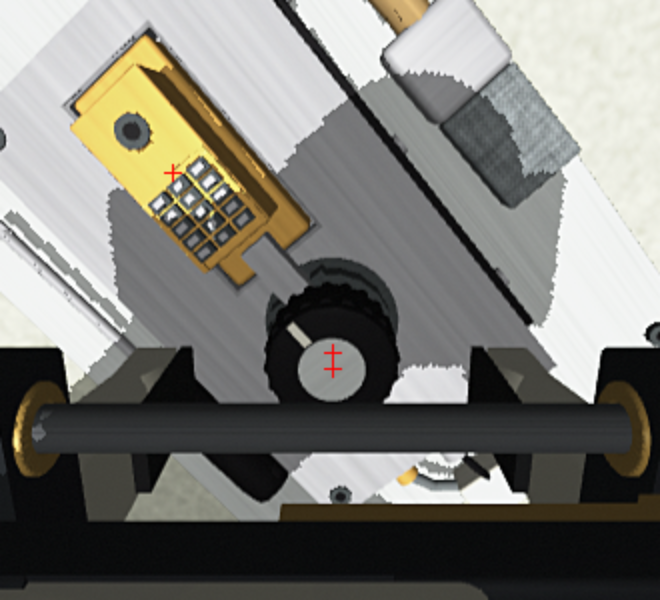

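The projected knob top (marker at 332,369) lies on the knob's disc. I'll descend and grip it.

move_arm(deltas=[[-0.2, 0.4, -10, 0, 0, 0], [-0.2, 0.4, -10, 0, 0, 0], [0, 0, -10, 0, 0, 0], [0, 0, 0, 0, 0, 0], [0, 0, 0, 0, 0, 0]])

```text
t: 4.85
eef_pos: [0.4885, -0.113, 0.2557]
ee_rot: [3.14, 0.002, -0.62]
force: [0.6, -0.6, 0.5]
width: 0.0875
```

move_arm(deltas=[[0, 0, 0, 0, 0, 0], [0, 0, 0, 0, 0, 0], [0, 0, 0, 0, 0, 0], [0, 0, 0, 0, 0, 0], [0, 0, 0, 0, 0, 0]], claw=255, squeeze=50)

```text
t: 5.27
eef_pos: [0.4889, -0.1129, 0.2569]
ee_rot: [-3.141, -0.0, -0.62]
force: [0.2, -0.3, -0.5]
width: 0.0598
```

move_arm(deltas=[[0, 0, 0, 0, 0, 0], [0, 0, 0, 0, 0, 0], [0, 0, 0, 0, 0, 0], [0, 0, 0, 0, 0, 0], [0, 0, 0, 0, 0, 0]])

```text
t: 5.68
eef_pos: [0.4889, -0.113, 0.2568]
ee_rot: [3.142, -0.0, -0.62]
force: [0.4, 0.7, 2.1]
width: 0.0433
```

move_arm(deltas=[[0, 0, 0, 0, 0, 0], [0, 0, 4, 0, 0, 0], [0, 0, 4, 0, 0, 0], [0, 0, 4, 0, 0, 0], [0, 0, 3, 0, 0, 0]])

```text
t: 6.1
eef_pos: [0.4888, -0.113, 0.2719]
ee_rot: [3.141, 0.0, -0.62]
force: [2.4, -1.4, -6.8]
width: 0.043
```

move_arm(deltas=[[0, 0, 0, 0, 0, 0], [0, 0, 0, 0, 0, 0], [0, 0, 0, 0, 0, 0], [0, 0, 0, 0, 0, 6], [0, 0, 0, 0, 0, 6]])

```text
t: 6.52
eef_pos: [0.4887, -0.1131, 0.2721]
ee_rot: [3.141, -0.0, -0.406]
force: [-1.7, -3.2, 3.8]
width: 0.043
```

move_arm(deltas=[[0, 0, 0, 0, 0, 6.2], [0, 0, 0, 0, 0, 6.2], [0, 0, 0, 0, 0, 6.2], [0, 0, 0, 0, 0, 6.2], [0, 0, 0, 0, 0, 6.2]])

```text
t: 6.93
eef_pos: [0.4887, -0.1137, 0.2721]
ee_rot: [3.14, 0.001, 0.136]
force: [-0.6, -7.6, 2.1]
width: 0.0433
```

move_arm(deltas=[[0, 0, 0, 0, 0, 6.2], [0, 0, 0, 0, 0, 6.2], [0, 0, 0, 0, 0, 6.2], [0, 0, 0, 0, 0, 6.2], [0, 0, 0, 0, 0, 6.2]])

```text
t: 7.35
eef_pos: [0.4889, -0.1141, 0.2721]
ee_rot: [3.14, 0.001, 0.677]
force: [1.0, -12.0, -0.6]
width: 0.0431
```

move_arm(deltas=[[0, 0, 0, 0, 0, 6.2], [0, 0, 0, 0, 0, 0], [0, 0, 0, 0, 0, 0], [0, 0, 0, 0, 0, 0], [0, 0, 0, 0, 0, 0]])

```text
t: 7.77
eef_pos: [0.489, -0.1142, 0.2721]
ee_rot: [3.14, 0.002, 0.781]
force: [1.5, -12.1, -0.6]
width: 0.0431
```

```bash
python3 - <<'E'
from h import *
s=arm.get_state();print(s["t"],s["eef_pos"],np.degrees(s["ee_rot"]),s["force"],s["moment"],s["q"])
f=arm.grab_frame("wrist");C=cam("wrist",s)
a=np.radians(94.45-90+80.2);k=np.array([.4893,-.1128])
for r in(.03,.045):
    q=proj([*(k+r*np.array([np.cos(a),np.sin(a)])),.0885],*C);print(q);cv2.drawMarker(f,tuple(int(round(x)) for x in q),(255,0,0),0,4)
cv2.imwrite("pics/w3.png",cv2.resize(f[90:310,120:400],None,fx=2.5,fy=2.5)[...,::-1])
E
```

```text
7.7667 [ 0.48903399 -0.11417976  0.27210272] [1.79896172e+02 8.93216008e-02 4.47223146e+01] [  1.48922008 -12.12857169  -0.61416383] [-4.50140537 -0.71100575  0.01770432] [ 0.16353565  0.20792319 -0.54162909  0.00325074 -0.82146966  2.18559923]
[225.47553482 188.66361852]
[209.41376314 171.01394519]
```

View pics/w3.png

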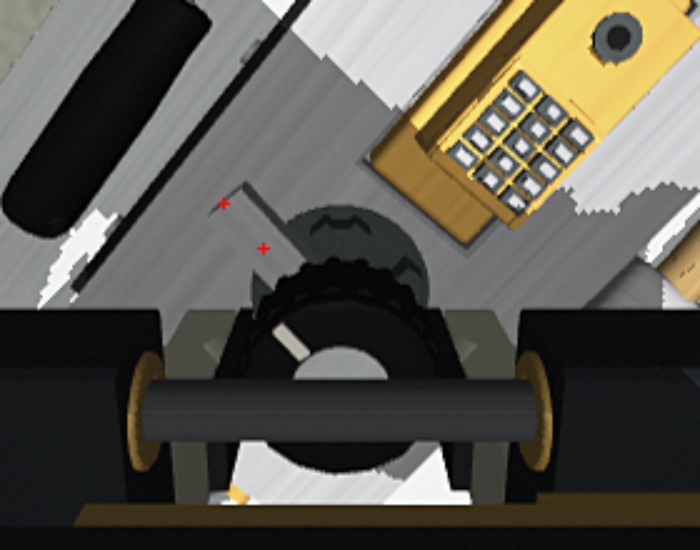

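The view shows the arm at (230,200) lined up with the second slot direction. I'll ease off the 12 N side load, then push down.

move_arm(deltas=[[0, -1.2, 0, 0, 0, 0], [0, 0, 0, 0, 0, 0], [0, 0, -4, 0, 0, 0], [0, 0, -4, 0, 0, 0], [0, 0, 0, 0, 0, 0]])

```text
t: 8.23
eef_pos: [0.489, -0.1146, 0.2635]
ee_rot: [3.141, 0.001, 0.78]
force: [2.1, -8.5, -3.8]
width: 0.0433
```

move_arm(deltas=[[0, 0, -3, 0, 0, 0], [0, 0, -3, 0, 0, 0], [0, 0, -1.5, 0, 0, 0], [0, 0, 0, 0, 0, 0], [0, 0, 0, 0, 0, 0]])

```text
t: 8.65
eef_pos: [0.489, -0.1146, 0.2567]
ee_rot: [3.141, 0.0, 0.781]
force: [-0.9, -6.4, 4.8]
width: 0.0429
```

move_arm(deltas=[[0, 0, -1, 0, 0, 0], [0, 0, -1, 0, 0, 0], [0, 0, 0, 0, 0, 0], [0, 0, 0, 0, 0, 0], [0, 0, 0, 0, 0, 0]])

```text
t: 9.07
eef_pos: [0.489, -0.1145, 0.2564]
ee_rot: [3.14, 0.0, 0.781]
force: [-7.9, -3.2, 23.6]
width: 0.043
```

move_arm(deltas=[[0, 0, 1, 0, 0, 0], [0, 0, 0.7, 0, 0, 0], [0, 0, 0, 0, 0, 0], [0, 0, 0, 0, 0, 0], [0, 0, 0, 0, 0, 0]], claw=100)

```text
t: 9.48
eef_pos: [0.4888, -0.114, 0.2555]
ee_rot: [-3.141, 0.0, 0.78]
force: [-0.4, -0.3, -0.8]
width: 0.0534
```

move_arm(deltas=[[0, 0, 10, 0, 0, 0], [0, 0, 18, 0, 0, 0], [0, 0, 22, 0, 0, 0], [15, 1, 0, 0, 0, -6.7], [15, 1, 0, 0, 0, -6.7]], claw=90)

```text
t: 9.9
eef_pos: [0.5193, -0.1121, 0.3083]
ee_rot: [3.14, -0.003, 0.541]
force: [0.3, 0.4, 0.9]
width: 0.0565
```

move_arm(deltas=[[15, 1, 0, 0, 0, -6.7], [15, 1, 0, 0, 0, -6.7], [15, 1, 0, 0, 0, -6.7], [5, 1, 0, 0, 0, -6.8], [0, 0, 0, 0, 0, 0]])

```text
t: 10.32
eef_pos: [0.57, -0.108, 0.306]
ee_rot: [3.141, -0.0, 0.071]
force: [-0.8, 1.0, -0.2]
width: 0.0567
```

move_arm(deltas=[[0, 0, 0, 0, 0, 0], [0, 0, 0, 0, 0, 0], [0, 0, 0, 0, 0, 0], [0, 0, 0, 0, 0, 0], [0, 0, 0, 0, 0, 0]])

```text
t: 10.73
eef_pos: [0.5685, -0.1082, 0.3061]
ee_rot: [-3.142, -0.0, 0.078]
force: [0.2, -0.2, 1.0]
width: 0.0566
```

```bash
python3 - <<'E'
from h import *
s=arm.get_state();print(s["t"],s["eef_pos"],np.degrees(s["ee_rot"]))
f=arm.grab_frame("wrist");C=cam("wrist",s);np.save("w4s.npy",s,allow_pickle=True);cv2.imwrite("pics/w4raw.png",f[...,::-1])
for n,z in(("holder",.044),("type_end",.092),("lock_knob",.092),("lock_tip",.068)):
    for d in arm.spot_point(n,"wrist")[:3]:print(n,np.round(d["xy"],1),round(d["score"],2),atz(d["xy"],z,*C).round(4))
cv2.imwrite("pics/w4.png",cv2.resize(f[80:280,155:355],(600,600),interpolation=2)[...,::-1])
E
```

```text
10.7333 [ 0.5685427  -0.10818406  0.30612464] [-1.79997123e+02 -1.56326009e-02  4.45290966e+00]
holder [ 56.3 216.1] 0.65 [0.5249 0.083  0.044 ]
holder [34.1 82.6] 0.64 [0.6464 0.0863 0.044 ]
holder [256.7 188.2] 0.55 [ 0.5681 -0.108   0.044 ]
type_end [254.1 246.2] 0.64 [ 0.5341 -0.1084  0.092 ]
lock_knob [257.1 294.9] 0.89 [ 0.4883 -0.1144  0.092 ]
lock_tip [207.2 269.8] 0.55 [ 0.493  -0.0678  0.068 ]
```

View pics/w4.png

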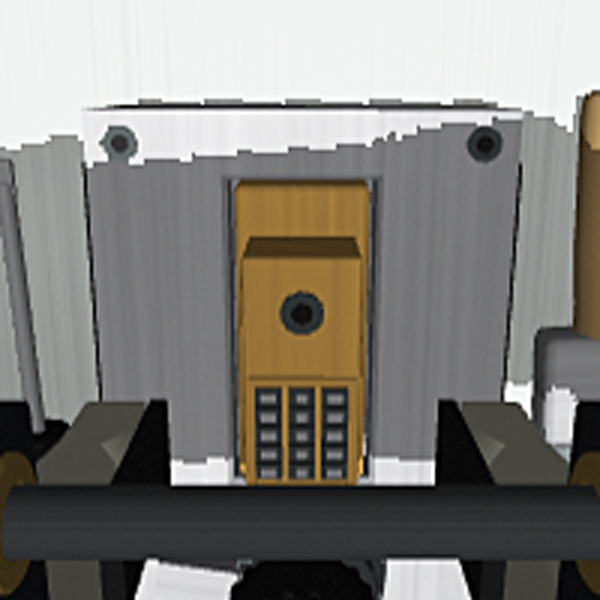

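```bash
python3 - <<'E'
from h import *
s=np.load("w4s.npy",allow_pickle=True).item();C=cam("wrist",s)
P=lambda x,y,z:atz((x/3+155-1/3,y/3+80-1/3),z,*C)
a=np.radians(4.45);L=np.array([np.cos(a),np.sin(a),0]);N=np.array([-np.sin(a),np.cos(a),0]);g=s["eef_pos"]
for n,p in(("bed far",P(303,256,.092)),("bed near",P(302,482,.092)),("pocket far",P(303,180,.06)),("ledge far",P(303,184,.062)),("screwL",P(120,142,.06)),("screwR",P(485,143,.06)),("pkL",P(228,300,.06)),("pkR",P(377,300,.06)),("bedL",P(242,300,.092)),("bedR",P(363,300,.092))):
    print(n,p.round(4),"along",((p-g)@L*1e3).round(1),"across",((p-g)@N*1e3).round(1))
E
```

```text
bed far [ 0.6005 -0.1045  0.092 ] along 32.2 across 1.2
bed near [ 0.5394 -0.109   0.092 ] along -29.1 across 1.5
pocket far [ 0.6151 -0.1034  0.06  ] along 46.8 across 1.2
ledge far [ 0.6142 -0.1034  0.062 ] along 45.9 across 1.2
screwL [ 0.6215 -0.0526  0.06  ] along 57.1 across 51.3
screwR [ 0.629  -0.1523  0.06  ] along 56.8 across -48.7
pkL [ 0.579  -0.0844  0.06  ] along 12.2 across 22.9
pkR [ 0.5823 -0.1274  0.06  ] along 12.2 across -20.2
bedL [ 0.5882 -0.0902  0.092 ] along 21.0 across 16.4
bedR [ 0.5905 -0.1202  0.092 ] along 21.0 across -13.7
```

move_arm(deltas=[[1.1, 1.0, -13, 0, 0, 0], [0, 0, -15, 0, 0, 0], [0, 0, -15, 0, 0, 0], [0, 0, -12, 0, 0, 0], [0, 0, -8, 0, 0, 0]])

```text
t: 11.4
eef_pos: [0.5696, -0.1072, 0.2415]
ee_rot: [-3.142, 0.002, 0.077]
force: [-0.5, 0.7, -0.5]
width: 0.0565
```

move_arm(deltas=[[0, 0, 0, 0, 0, 0], [0, 0, 0, 0, 0, 0], [0, 0, 0, 0, 0, 0], [0, 0, 0, 0, 0, 0], [0, 0, 0, 0, 0, 0]], claw=150, squeeze=40)

```text
t: 11.82
eef_pos: [0.5702, -0.1071, 0.2437]
ee_rot: [-3.142, -0.001, 0.077]
force: [-0.1, 0.5, -0.5]
width: 0.0365
```

move_arm(deltas=[[0, 0, 0, 0, 0, 0], [0, 0, 0, 0, 0, 0], [0, 0, 0, 0, 0, 0], [0, 0, 0, 0, 0, 0], [0, 0, 0, 0, 0, 0]], claw=255)

```text
t: 12.23
eef_pos: [0.5701, -0.1073, 0.2434]
ee_rot: [3.141, -0.001, 0.077]
force: [-0.5, -1.2, 5.0]
width: 0.0297
```

move_arm(deltas=[[0, 0, 0, 0, 0, 0], [0, 0, 0, 0, 0, 0], [0, 0, 0, 0, 0, 0], [0, 0, 0, 0, 0, 0], [0, 0, 0, 0, 0, 0]])

```text
t: 12.65
eef_pos: [0.5701, -0.1073, 0.2434]
ee_rot: [3.141, -0.001, 0.077]
force: [-0.7, -0.9, 4.7]
width: 0.0298
```

move_arm(deltas=[[0, 0, 3, 0, 0, 0], [0, 0, 5, 0, 0, 0], [0, 0, 7, 0, 0, 0], [0, 0, 10, 0, 0, 0], [0, 0, 12, 0, 0, 0]])

```text
t: 13.07
eef_pos: [0.5693, -0.1071, 0.2798]
ee_rot: [-3.141, 0.003, 0.076]
force: [-0.1, -0.0, -4.7]
width: 0.0297
```

move_arm(deltas=[[0, 0, 13, 0, 0, 0], [0, 0, 10, 0, 0, 0], [0, 0, 0, 0, 0, 0], [0, 0, 0, 0, 0, 0], [0, 0, 0, 0, 0, 0]])

```text
t: 13.48
eef_pos: [0.5695, -0.1071, 0.3024]
ee_rot: [-3.141, 0.001, 0.076]
force: [0.4, -0.3, -7.0]
width: 0.0298
```

```bash
python3 - <<'E'
from h import *
s=arm.get_state();print(s["t"],s["eef_pos"],np.degrees(s["ee_rot"]),s["moment"])
f=arm.grab_frame("wrist");np.save("w5s.npy",s,allow_pickle=True);cv2.imwrite("pics/w5raw.png",f[...,::-1])
E
```

```text
13.4833 [ 0.56946186 -0.10714091  0.30235508] [-1.79978997e+02  5.39468028e-02  4.36828042e+00] [-0.0516717  -0.02964209 -0.00325069]
```

move_arm(deltas=[[0, 0, 0, 0, 0, -4], [0, 0, 0, 0, 0, -6], [0, 0, 0, 0, 0, -7], [0, 0, 0, 0, 0, -7], [0, 0, 0, 0, 0, -7]])

```text
t: 13.95
eef_pos: [0.5696, -0.1072, 0.3018]
ee_rot: [3.141, 0.002, -0.471]
force: [0.4, 0.3, -6.3]
width: 0.0298
```

move_arm(deltas=[[0, 0, 0, 0, 0, -7], [0, 0, 0, 0, 0, -7], [0, 0, 0, 0, 0, -7], [0, 0, 0, 0, 0, -7], [0, 0, 0, 0, 0, -7]])

```text
t: 14.37
eef_pos: [0.5697, -0.1072, 0.3018]
ee_rot: [3.14, 0.001, -1.082]
force: [-0.0, 0.6, -5.7]
width: 0.0296
```

move_arm(deltas=[[0, 0, 0, 0, 0, -7], [0, 0, 0, 0, 0, -7], [0, 0, 0, 0, 0, -7], [0, 0, 0, 0, 0, -7], [0, 0, 0, 0, 0, -7]])

```text
t: 14.78
eef_pos: [0.5696, -0.1072, 0.3018]
ee_rot: [3.14, -0.0, -1.692]
force: [-0.2, 0.2, -5.8]
width: 0.0295
```

move_arm(deltas=[[0, 0, 0, 0, 0, -7], [0, 0, 0, 0, 0, -7], [0, 0, 0, 0, 0, -7], [0, 0, 0, 0, 0, -7], [0, 0, 0, 0, 0, -7]])

```text
t: 15.2
eef_pos: [0.5697, -0.1071, 0.3018]
ee_rot: [3.14, -0.001, -2.303]
force: [-0.6, -0.3, -6.5]
width: 0.0299
```

move_arm(deltas=[[0, 0, 0, 0, 0, -7], [0, 0, 0, 0, 0, -7], [0, 0, 0, 0, 0, -7], [0, 0, 0, 0, 0, -7], [0, 0, 0, 0, 0, -7]])

```text
t: 15.62
eef_pos: [0.5697, -0.1072, 0.3018]
ee_rot: [3.141, -0.002, -2.914]
force: [-1.2, -0.3, -5.1]
width: 0.0298
```

move_arm(deltas=[[0, 0, 0, 0, 0, -6], [0, 0, 0, 0, 0, -3], [0, 0, 0, 0, 0, 0], [0, 0, 0, 0, 0, 0], [0, 0, 0, 0, 0, 0]])

```text
t: 16.03
eef_pos: [0.5698, -0.1072, 0.3023]
ee_rot: [3.142, -0.001, -3.063]
force: [-0.2, 0.6, -6.1]
width: 0.0293
```

```bash
python3 - <<'E'
from h import *
s=arm.get_state();print(s["t"],s["eef_pos"],np.degrees(s["ee_rot"]),s["moment"])
f=arm.grab_frame("wrist");np.save("w6s.npy",s,allow_pickle=True);cv2.imwrite("pics/w6raw.png",f[...,::-1])
g=cv2.imread("pics/w5raw.png")
cv2.imwrite("pics/w6.png",np.hstack([cv2.resize(x[70:280,165:345],(390,455),interpolation=2) for x in(g,f[...,::-1])]))
E
```

```text
16.0333 [ 0.56982309 -0.10716431  0.30234614] [ 1.79999093e+02 -5.54194158e-02 -1.75499963e+02] [ 0.04992698 -0.19364524  0.05716825]
```

View pics/w6.png

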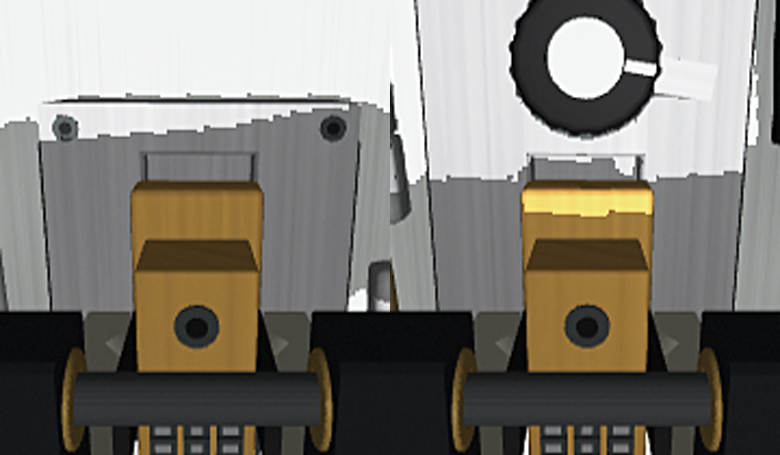

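In both views the pocket shows ahead of the foot, before the turn (left) and after it (right). The knob is at (585,60) with its arm pointing to the side. The difference between the two views gives the tool-to-pocket offset without camera bias, so I'll measure it.

```bash
python3 - <<'E'
from h import *
# scaled -> raw
u=lambda x:x/ (390/180)+165-.27; v=lambda y:y/(455/210)+70-.27
for n in("w5","w6"):
    s=np.load(n+"s.npy",allow_pickle=True).item();C=cam("wrist",s);g=s["eef_pos"];A=R.from_euler("xyz",s["ee_rot"])
    im=cv2.imread(f"pics/{n}raw.png",0).astype(float)
    row=im[145:150,200:310].mean(0)  # pocket band (scaled 162-175)
    col=im[130:165,235:275].mean(1)
    d=np.abs(np.diff(row));print(n,"col edges",[(int(i+200),int(d[i])) for i in np.where(d>15)[0]])
    d=np.diff(col);print("row edges",[(int(i+130),int(d[i])) for i in np.where(abs(d)>6)[0]])
    off=0 if n=="w5" else 390
    L,Rr,t=((144,257,153) if n=="w5" else (529-390,643-390,155))
    for nm,x,y,z in(("pkL",L,165,.06),("pkR",Rr,165,.06),("pkEnd",(L+Rr)/2,t,.06)):
        p=atz((u(x),v(y)),z,*C);print(nm,(A.inv().apply(p-g)*1e3).round(2))
    hz=g[2]-.2434+.092
    p=atz((u(197),v(269)),hz,*C);print("bed end",(A.inv().apply(p-g)*1e3).round(2))
E
```

```text
w5 col edges [(229, 22), (231, 49), (232, 69), (233, 17), (279, 22), (280, 65), (281, 43), (283, 26)]
row edges [(130, -8), (131, -15), (138, -7), (139, -21), (140, 13), (141, 15), (152, -31), (153, -41), (156, 15), (157, 28), (158, 10), (159, 8), (160, 7)]
pkL [ 43.24 -18.65 242.32]
pkR [ 43.24  24.3  242.31]
pkEnd [ 47.78   2.82 242.31]
bed end [ 31.59   1.46 151.37]
w6 col edges [(223, 32), (225, 49), (227, 40), (228, 29), (229, 55), (230, 26), (231, 66), (268, 75), (270, 51), (276, 82), (277, 35), (278, 93), (279, 49), (280, 77), (281, 50), (282, 20)]
row edges [(130, 31), (131, 37), (132, 36), (133, 26), (134, 6), (139, -12), (140, -48), (141, 41), (142, -21), (143, -41), (144, -15), (151, -10), (152, -51), (153, -16), (155, 6), (156, 58), (157, 64), (158, 15), (159, 16), (160, 6)]
pkL [ 43.23 -20.56 242.39]
pkR [ 43.22  22.79 242.39]
pkEnd [ 47.02   1.12 242.39]
bed end [ 31.57   1.46 151.43]
```

move_arm(deltas=[[0.3, -0.8, -8, 0, 0, 0], [0, 0, -12, 0, 0, 0], [0, 0, -10, 0, 0, 0], [0, 0, -6, 0, 0, 0], [0, 0, 0, 0, 0, 0]])

```text
t: 16.5
eef_pos: [0.5696, -0.108, 0.2648]
ee_rot: [3.141, -0.003, -3.065]
force: [-0.7, 0.4, -6.1]
width: 0.0303
```

move_arm(deltas=[[0, 0, -3, 0, 0, 0], [0, 0, -3, 0, 0, 0], [0, 0, -3, 0, 0, 0], [0, 0, -2, 0, 0, 0], [0, 0, 0, 0, 0, 0]])

```text
t: 16.92
eef_pos: [0.5701, -0.108, 0.2555]
ee_rot: [3.142, -0.0, -3.065]
force: [1.3, -0.4, -6.4]
width: 0.0294
```

move_arm(deltas=[[0, 0, -2, 0, 0, 0], [0, 0, -2, 0, 0, 0], [0, 0, -2, 0, 0, 0], [0, 0, -2, 0, 0, 0], [0, 0, 0, 0, 0, 0]])

```text
t: 17.33
eef_pos: [0.5701, -0.108, 0.2474]
ee_rot: [3.142, -0.001, -3.065]
force: [-0.7, -0.6, -5.9]
width: 0.0297
```

move_arm(deltas=[[0, 0, -2, 0, 0, 0], [0, 0, -2, 0, 0, 0], [0, 0, -1, 0, 0, 0], [0, 0, 0, 0, 0, 0], [0, 0, 0, 0, 0, 0]])

```text
t: 17.75
eef_pos: [0.5703, -0.1079, 0.2434]
ee_rot: [-3.141, 0.0, -3.065]
force: [-2.6, 1.3, 2.0]
width: 0.0298
```

move_arm(deltas=[[0, 0, -0.5, 0, 0, 0], [0, 0, 0, 0, 0, 0], [0, 0, 0, 0, 0, 0], [0, 0, 0, 0, 0, 0], [0, 0, 0, 0, 0, 0]], claw=90)

```text
t: 18.17
eef_pos: [0.5704, -0.108, 0.2425]
ee_rot: [-3.142, 0.0, -3.065]
force: [-0.5, -0.1, 0.5]
width: 0.0552
```

move_arm(deltas=[[0, 0, 8, 0, 0, 0], [0, 0, 15, 0, 0, 0], [0, 0, 20, 0, 0, 0], [0, 0, 17, 0, 0, 0], [0, 0, 0, 0, 0, 0]])

```text
t: 18.58
eef_pos: [0.5715, -0.108, 0.3067]
ee_rot: [-3.141, 0.006, -3.064]
force: [0.8, 0.1, 0.4]
width: 0.0565
```

move_arm(deltas=[[-14, -1, 0, 0, 0, 6.7], [-14, -1, 0, 0, 0, 6.7], [-14, -1, 0, 0, 0, 6.7], [-14, -1, 0, 0, 0, 6.7], [-14, -1, 0, 0, 0, 6.7]])

```text
t: 19.0
eef_pos: [0.4995, -0.1131, 0.3026]
ee_rot: [-3.141, 0.0, -2.475]
force: [0.0, -0.3, -0.0]
width: 0.0568
```

move_arm(deltas=[[-10.5, -1, 0, 0, 0, 6.5], [0, 0, -5, 0, 0, 0], [0, 0, 0, 0, 0, 0], [0, 0, 0, 0, 0, 0], [0, 0, 0, 0, 0, 0]])

```text
t: 19.42
eef_pos: [0.4904, -0.1139, 0.2974]
ee_rot: [-3.141, -0.0, -2.369]
force: [-0.5, 0.5, 0.1]
width: 0.0567
```

```bash
python3 - <<'E'
from h import *
s=arm.get_state();print(s["t"],s["eef_pos"],np.degrees(s["ee_rot"]),s["q"])
f=arm.grab_frame("wrist");C=cam("wrist",s)
for n,z in(("lock_knob",.092),("lock_tip",.068),("type_end",.092)):
    for d in arm.spot_point(n,"wrist")[:2]:print(n,np.round(d["xy"],1),round(d["score"],2),atz(d["xy"],z,*C).round(4))
g=arm.grab_frame("side")
cv2.imwrite("pics/w7.png",np.hstack([cv2.resize(f[40:320,100:400],(428,400)),cv2.resize(g[120:240,220:340],(360,400),interpolation=2)])[...,::-1])
E
```

```text
19.4167 [ 0.49040256 -0.11389802  0.29737646] [-1.79988585e+02 -4.37406761e-04 -1.35728400e+02] [ 1.62705892e-01  1.78196707e-01 -5.07586579e-01  2.16664465e-04
 -8.84905186e-01 -9.60954243e-01]
lock_knob [256.9 210.3] 0.97 [ 0.4887 -0.1123  0.092 ]
lock_knob [202.2 251.4] 0.49 [ 0.5422 -0.1188  0.092 ]
lock_tip [291.5 238.7] 0.81 [ 0.4933 -0.0661  0.068 ]
```

View pics/w7.png

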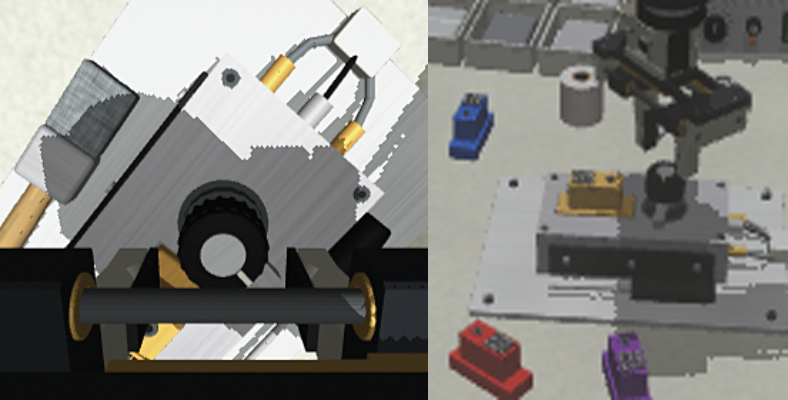

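The side view shows the holder seated with the type at the far end from the knob, and the lock arm swung aside. I'll descend on the knob.

move_arm(deltas=[[-0.3, 0, -10, 0, 0, 0], [0, 0, -12, 0, 0, 0], [0, 0, -12, 0, 0, 0], [0, 0, -7, 0, 0, 0], [0, 0, 0, 0, 0, 0]])

```text
t: 20.08
eef_pos: [0.4887, -0.114, 0.2544]
ee_rot: [3.139, -0.003, -2.367]
force: [-1.0, -0.0, -0.4]
width: 0.0566
```

move_arm(deltas=[[0, 0, 0, 0, 0, 0], [0, 0, 0, 0, 0, 0], [0, 0, 0, 0, 0, 0], [0, 0, 0, 0, 0, 0], [0, 0, 0, 0, 0, 0]], claw=255, squeeze=50)

```text
t: 20.5
eef_pos: [0.4897, -0.114, 0.2569]
ee_rot: [-3.141, 0.001, -2.367]
force: [0.9, -0.3, 0.7]
width: 0.0432
```

move_arm(deltas=[[0, 0, 0, 0, 0, 0], [0, 0, 0, 0, 0, 0], [0, 0, 0, 0, 0, 0], [0, 0, 0, 0, 0, 0], [0, 0, 0, 0, 0, 0]])

```text
t: 20.92
eef_pos: [0.4898, -0.1139, 0.2568]
ee_rot: [-3.141, 0.001, -2.367]
force: [0.7, 0.6, 5.6]
width: 0.0432
```

move_arm(deltas=[[0, 0, 4, 0, 0, 0], [0, 0, 4, 0, 0, 0], [0, 0, 4, 0, 0, 0], [0, 0, 3, 0, 0, 0], [0, 0, 0, 0, 0, 0]])

```text
t: 21.33
eef_pos: [0.4898, -0.114, 0.2716]
ee_rot: [-3.141, 0.001, -2.367]
force: [2.6, -1.1, 1.5]
width: 0.0434
```

move_arm(deltas=[[0, 0, 0.5, 0, 0, -4], [0, 0, 0, 0, 0, -6.5], [0, 0, 0, 0, 0, -6.5], [0, 0, 0, 0, 0, -6.5], [0, 0, 0, 0, 0, -6.5]])

```text
t: 21.75
eef_pos: [0.4897, -0.1139, 0.2717]
ee_rot: [-3.142, 0.001, -2.896]
force: [3.4, -1.9, -3.0]
width: 0.0431
```

move_arm(deltas=[[0, 0, 0, 0, 0, -6.5], [0, 0, 0, 0, 0, -6.5], [0, 0, 0, 0, 0, -6.5], [0, 0, 0, 0, 0, -6.5], [0, 0, 0, 0, 0, -6.5]])

```text
t: 22.17
eef_pos: [0.4897, -0.1138, 0.2717]
ee_rot: [3.141, 0.001, 2.82]
force: [3.5, 0.2, -3.6]
width: 0.0434
```

move_arm(deltas=[[0, 0, 0, 0, 0, -6.5], [0, 0, 0, 0, 0, -6.5], [0, 0, 0, 0, 0, -4.7], [0, 0, 0, 0, 0, 0], [0, 0, 0, 0, 0, 0]])

```text
t: 22.58
eef_pos: [0.4898, -0.1138, 0.2717]
ee_rot: [3.141, 0.0, 2.519]
force: [4.9, 1.2, -5.2]
width: 0.0433
```

```bash
python3 - <<'E'
from h import *
s=arm.get_state();print(s["t"],s["eef_pos"],np.degrees(s["ee_rot"]),s["force"],s["moment"])
f=arm.grab_frame("wrist");C=cam("wrist",s);k=np.array([.4899,-.1138]);a=np.radians(4.45)
for n,z in(("lock_knob",.1075),("lock_tip",.083)):
    for d in arm.spot_point(n,"wrist")[:2]:
        p=atz(d["xy"],z,*C);print(n,np.round(d["xy"],1),round(d["score"],2),p.round(4),np.degrees(np.arctan2(*(p[:2]-k)[::-1])))
cv2.imwrite("pics/w8.png",cv2.resize(f[90:310,120:400],None,fx=2.5,fy=2.5)[...,::-1])
E
```

```text
22.5833 [ 0.48975752 -0.1138032   0.27174854] [1.79958035e+02 2.58957639e-02 1.44338558e+02] [ 4.92400046  1.18812506 -5.23105202] [ 0.00535513 -1.84809995 -0.04460093]
lock_knob [253.9 236.1] 0.76 [ 0.4882 -0.1127  0.1075] 148.80996538025997
lock_tip [297.4 264.7] 0.94 [ 0.5345 -0.1082  0.083 ] 7.201121862587316
```

View pics/w8.png

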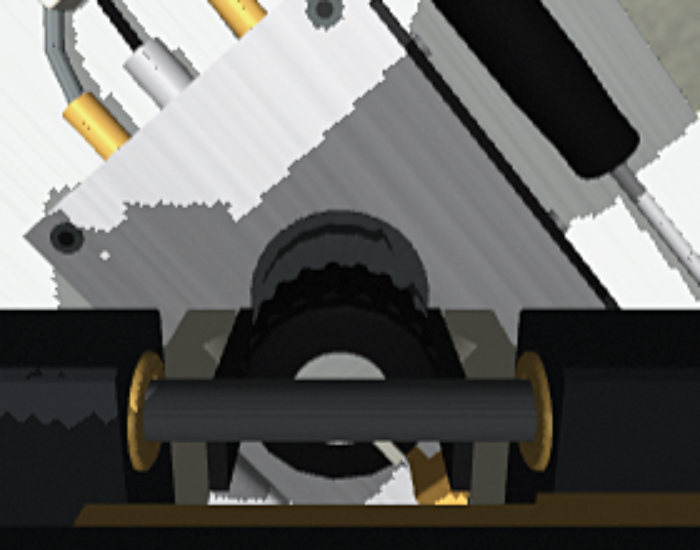

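The knob's white mark at (390,450) now points at the holder, so the arm is over it; net turn -80°. I'll push it down.

move_arm(deltas=[[0, 0, -4, 0, 0, 0], [0, 0, -4, 0, 0, 0], [0, 0, -3, 0, 0, 0], [0, 0, 0, 0, 0, 0], [0, 0, 0, 0, 0, 0]])

```text
t: 23.15
eef_pos: [0.4897, -0.1138, 0.2604]
ee_rot: [3.141, 0.0, 2.517]
force: [6.6, 1.5, -4.4]
width: 0.0432
```

move_arm(deltas=[[0, 0, -3, 0, 0, 0], [0, 0, -1.5, 0, 0, 0], [0, 0, -1, 0, 0, 0], [0, 0, -1, 0, 0, 0], [0, 0, 0, 0, 0, 0]])

```text
t: 23.57
eef_pos: [0.4899, -0.1139, 0.2565]
ee_rot: [3.141, 0.002, 2.518]
force: [-4.6, 5.1, 26.2]
width: 0.0431
```

move_arm(deltas=[[0, 0, 1.5, 0, 0, 0], [0, 0, 0, 0, 0, 0], [0, 0, 0, 0, 0, 0], [0, 0, 0, 0, 0, 0], [0, 0, 0, 0, 0, 0]], claw=90)

```text
t: 23.98
eef_pos: [0.4889, -0.1141, 0.2552]
ee_rot: [-3.14, -0.001, 2.516]
force: [-1.0, -0.1, -0.0]
width: 0.0568
```

move_arm(deltas=[[0, 0, 6, 0, 0, 0], [0, 0, 12, 0, 0, 0], [0, 0, 12, 0, 0, 0], [0, 0, 8, 0, 0, 0], [0, 0, 0, 0, 0, 0]])

```text
t: 24.4
eef_pos: [0.49, -0.114, 0.2956]
ee_rot: [3.14, 0.002, 2.517]
force: [0.1, -0.4, -0.2]
width: 0.0564
```

move_arm(deltas=[[0, 0, 0, 0, 0, 0], [0, 0, 0, 0, 0, 0], [0, 0, 0, 0, 0, 0], [0, 0, 0, 0, 0, 0], [0, 0, 0, 0, 0, 0]], claw=220, squeeze=20)

```text
t: 24.82
eef_pos: [0.4893, -0.114, 0.2934]
ee_rot: [-3.141, -0.001, 2.517]
force: [-1.0, 0.3, 0.1]
width: 0.0288
```

move_arm(deltas=[[0, 0, 0, 0, 0, 0], [0, 0, 0, 0, 0, 0], [0, 0, 0, 0, 0, 0], [0, 0, 0, 0, 0, 0], [0, 0, 0, 0, 0, 0]])

```text
t: 25.23
eef_pos: [0.4895, -0.114, 0.2939]
ee_rot: [-3.142, -0.0, 2.517]
force: [0.8, 1.0, 0.3]
width: 0.0123
```

Next I press the knob top with the nearly shut fingertips; contact is expected at TCP z ≈ 0.284.

move_arm(deltas=[[0, 0, -3, 0, 0, 0], [0, 0, -3, 0, 0, 0], [0, 0, -3, 0, 0, 0], [0, 0, -2, 0, 0, 0], [0, 0, 0, 0, 0, 0]])

```text
t: 25.65
eef_pos: [0.4897, -0.114, 0.2841]
ee_rot: [-3.141, 0.001, 2.517]
force: [-4.5, 2.7, 16.9]
width: 0.0118
```

move_arm(deltas=[[0, 0, 6, 0, 0, 0], [0, 0, 20, 0, 0, 0], [0, 0, 25, 0, 0, 0], [0, 0, 25, 0, 0, 0], [10, 0, 10, 0, 0, 0]], claw=0)

```text
t: 26.07
eef_pos: [0.4991, -0.1141, 0.3721]
ee_rot: [3.14, 0.003, 2.517]
force: [0.4, 0.5, -0.4]
width: 0.0398
```

move_arm(deltas=[[15, 0, 0, 0, 0, 6], [15, 0, 0, 0, 0, 6], [15, 0, 0, 0, 0, 6], [0, 0, 0, 0, 0, 0], [0, 0, 0, 0, 0, 0]])

```text
t: 26.48
eef_pos: [0.5448, -0.1139, 0.3681]
ee_rot: [-3.141, -0.001, 2.829]
force: [-0.1, 1.0, 0.4]
width: 0.0731
```

```bash
python3 - <<'E'
from h import *
s=arm.get_state();print(s["t"],s["eef_pos"],s["force"])
f=arm.grab_frame("wrist");g=arm.grab_frame("side")
cv2.imwrite("pics/w9.png",np.hstack([cv2.resize(f[40:320,100:400],(428,400)),cv2.resize(g[120:240,220:340],(360,400),interpolation=2)])[...,::-1])
E
```

```text
26.4833 [ 0.54477348 -0.11393185  0.36810256] [-0.10985877  0.98390625  0.35228915]
```

View pics/w9.png

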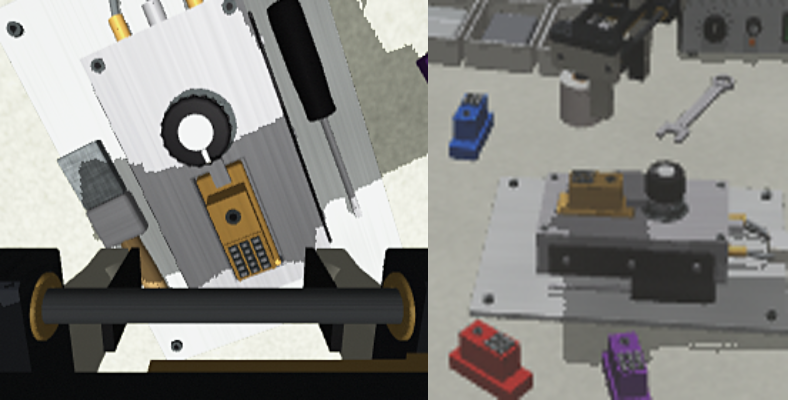

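The wrist view shows the arm over the holder's near ledge at (218,172) and the type at the far end at (252,255). The brush and driver are where they were.

```bash
python3 -c "
from station import arm
print(arm.job_done())"
```

```text
the job is handed in; nothing more can be done
None
```

The brass holder is turned end for end and seated home, and the lock is back over it and pushed down. I handed the job in at about 26.5 s of the 67 s allowed.

- **Lock aside:** I pulled the knob up 15 mm, turned it +80.2° and pushed it down in the second slot.
- **Holder:** I lifted it out, turned it 180° and reseated it. It went back in with only about 8 N of contact, and the tool stopped at the same height as when I first gripped it (0.2434 m).
- **Lock back:** I pulled the knob up again, turned it about -80° and pushed it down to a hard stop at 26 N. As a check, I pressed its top with nearly closed fingertips. They met it at 0.284 m TCP height, as expected for a fully lowered lock.

The last pictures show the type at the end away from the knob and the lock arm over the holder's near ledge. The brush, driver, spanner, roll and look-alikes seen in them look unmoved; the ribbon, core and bottle were outside those views.

- **Camera offset:** camera positions were off by about 1–1.5 mm. I corrected the reinsertion by comparing the views before and after the half turn.
- **Side load:** the first turn put about 12 N sideways on the knob. I reduced it before pushing down.

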